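# Make up a jar of dog chews

## Task

Finish the customer's treat jar, which already holds a white chew stick: take the green and the brown chew out of the tilted yellow tub, one at a time, and feed each end-first into the narrow neck of the clear jar, letting go only once its lower end is inside the neck, so that it drops right in; the white and the orange one stay in the tub. When both are in, close the jar with its wooden lid, fully home and level. Keep the jar standing where it is and leave the other things on the counter alone.

Things in the scene. Friction and masses are not known exactly. Their poses are not given: they have to be found in the camera images.
- tub: fixed yellow display tub on a steel wedge, tipped 35 degrees towards the robot (its -x side is low); 288 mm wide along y, 58 mm front to back, front wall 56 mm high along the slanted wall, back wall 70 mm, four compartments side by side. Origin on the counter under its middle, z up. The front rim is about 55 mm above the counter, the back rim about 98 mm.
- chew_green: green fluted chew stick, square, 18 mm over its flats, 115 mm long, 35 g, ends tapered over 8 mm. Origin at its middle, z along it to its upper end. It stands in a compartment of the tub, foot on the tub's floor, -x flat against the front wall, leaning 35 degrees towards the robot; its upper 63 mm stand clear of the front rim. The four chews stand some 70 mm apart along the tub's y, in any order.
- chew_brown: dark brown banded chew stick, square, 18 mm over its flats, 115 mm long, 35 g, ends tapered over 8 mm. Origin at its middle, z along it to its upper end. It stands in a compartment of the tub, foot on the tub's floor, -x flat against the front wall, leaning 35 degrees towards the robot; its upper 63 mm stand clear of the front rim. The four chews stand some 70 mm apart along the tub's y, in any order.
- chew_white: off-white fluted chew stick, square, 18 mm over its flats, 115 mm long, 35 g, ends tapered over 8 mm. Origin at its middle, z along it to its upper end. It stands in a compartment of the tub, foot on the tub's floor, -x flat against the front wall, leaning 35 degrees towards the robot; its upper 63 mm stand clear of the front rim. The four chews stand some 70 mm apart along the tub's y, in any order. It is to stay.
- chew_orange: orange-red banded chew stick, square, 18 mm over its flats, 115 mm long, 35 g, ends tapered over 8 mm. Origin at its middle, z along it to its upper end. It stands in a compartment of the tub, foot on the tub's floor, -x flat against the front wall, leaning 35 degrees towards the robot; its upper 63 mm stand clear of the front rim. The four chews stand some 70 mm apart along the tub's y, in any order. It is to stay.
- jar: loose clear plastic jar, 0.7 kg, round: body 120 mm across up to 150 mm high, shoulder from 150 to 180 mm, then a straight neck 50 mm across outside and 42 mm inside, its rim 210 mm above the counter; floor 6 mm thick with a dome 14 mm high in the middle. One white chew, like the one in the tub, is in it. Origin at the centre of its underside, z up.
- jar_mouth (a point): centre of the jar's mouth, level with the rim, 210 mm above the counter.
- lid: loose wooden lid, 70 g, standing right way up on its plug. Origin at the centre of the plug's underside, z up: cork plug 33 mm across from 0 to 14 mm, round flange 72 mm across from 14 to 24 mm, dark knob 26 mm across from 24 to 52 mm. Fully home its flange lies on the jar's rim and its origin is 196 mm above the jar's underside; the plug has about 4.5 mm of play all round in the neck.
- scoop: aluminium treat scoop, 200 mm long, lying on the counter; a bystander.
- tin: blue-labelled tin, 76 mm across, 85 mm tall; a bystander.
- treat_jar: small closed jar with red cap and yellow label, 72 mm across, 105 mm tall; a bystander.
- label_roll: roll of white labels, 64 mm across, 30 mm high, hollow core; a bystander.
- toy_bone: red bone-shaped dog toy, 120 mm long; a bystander.
- stamp_pad: round black stamp pad, 72 mm across, 26 mm high; a bystander.
Things that resemble listed ones, but are neither listed nor needed, are in the scene too. There is more than one size of the chew_brown; the one meant has the size given above.

How it is judged (in metres and radians):
On the way, in this order (a step that is already met when the one before it is completed fails the run):
1. the green or the brown chew is inside the jar (((horizontal distance between chew_green and jar below 0.056 m and height (world z) of chew_green below 0.15 m) or (horizontal distance between chew_brown and jar below 0.056 m and height (world z) of chew_brown below 0.15 m))), for 0.2 s.
2. both are inside the jar (horizontal distance between each of chew_green, chew_brown and jar below 0.056 m and height (world z) of each of chew_green, chew_brown below 0.15 m), for 0.2 s.
3. the lid is home on the jar (horizontal distance between lid and jar_mouth below 0.009 m and z of lid in the frame of jar between 0.185 and 0.2 m and angle between the z axis of lid and the z axis of jar, either way round below 0.07 rad), for 0.2 s.
At the end, for the whole second after the job is handed in: Green and brown chews in the jar (middles below 150 mm, within 56 mm of its axis); lid at rest and home (within 9 mm of centre, origin 185 to 200 mm above the jar's underside, level to 0.07 rad); jar upright to 0.05 rad and moved under 30 mm, white and orange chews in the tub under 25 mm (all of step 2 and all of step 3 and linear speed of lid below 0.02 m/s and angle between jar's own z axis and vertical below 0.05 rad and distance of jar from where it was at the start of the episode below 0.03 m and distance of each of chew_white, chew_orange from where it was at the start of the episode below 0.025 m); the robot touches nothing.
It fails at once if the jar is shifted more than 30 mm or tipped more than 0.25 rad (distance of jar from where it was at the start of the episode above 0.03 m or angle between jar's own z axis and vertical above 0.25 rad).
It fails at once if the white or the orange chew in the tub is moved more than 25 mm (distance of any of chew_white, chew_orange from where it was at the start of the episode above 0.025 m).
It fails at once if the green and the brown chew are out of the tub at once (more than 60 mm from their places), neither in the jar ((distance of chew_green from where it was at the start of the episode above 0.06 m and not (horizontal distance between chew_green and jar below 0.056 m and height (world z) of chew_green below 0.15 m)) and (distance of chew_brown from where it was at the start of the episode above 0.06 m and not (horizontal distance between chew_brown and jar below 0.056 m and height (world z) of chew_brown below 0.15 m))).
It fails at once if a chew is let go with its middle more than 55 mm above the jar's rim, before its end is in the neck ((height (world z) of chew_green above 0.265 m and contact force between the fingers and chew_green below 0.02 N) or (height (world z) of chew_brown above 0.265 m and contact force between the fingers and chew_brown below 0.02 N)).
It fails at once if another thing on the counter is moved more than 40 mm (distance of any of scoop, tin, treat_jar, label_roll, toy_bone, stamp_pad from where it was at the start of the episode above 0.04 m).
It also fails if it takes over 64 s, if anything falls off the work surface, if the arm or the gripper's body presses on something with over 40 N, if the wrist force passes 120 N, or if a joint passes its speed limit or range.

## Robot

A 6-joint arm with a two-finger parallel gripper is mounted at the origin on the work surface. World frame = base frame: x ahead of the robot, y to its left, z up, the work surface at z = 0. Lengths are in mm, angles in rad, forces in N, time in s.
With the tool pointing down it reaches from about 350 to 775 mm from the base axis. Payload 7.3 kg.
Tool frame: the origin (TCP) lies at the very end of the fingers, on their centre line; the grasp point (between the pads) lies 19 mm behind it; z points along the fingers, y is the line along which they close (so a half turn about z gives the same grasp; the last joint's range is limited). The gripper opens to 92 mm and grips with 3 to 60 N. Pads are 19 mm wide; open, the fingers measure 130 mm over their backs; the gripper's body (75 mm by 190 mm) begins 47 mm behind the grasp point.
Start: joints at [-1.33, 0.342, 1.524, -0, 1.275, -0.146], TCP at [198.067, -486.224, 226.741] pointing down, gripper open.
Joint ranges: [-2.53, 2.53], [-0.77, 2.02], [0.04, 2.7], [-1, 4.14], [0.28, 2.66], [-3.11, 3.11]. Speed limits (rad/s): [2.57, 2.57, 3.14, 3.14, 3.14, 3.14].

## Interface

Orientations are given as [roll, pitch, yaw] about the fixed x, y, z axes, in that order (R = Rz(yaw) Ry(pitch) Rx(roll)).
In Python, from plant import bot gives the robot as it stands.
- The arm moves only by the tool apply_moves, never from a script. Its argument "motion" is text: rows parted by semicolons, each of 4 numbers parted by spaces: the shift along the tool's x, y, z in m, then the turn about the tool's z in degrees. A call has 1 to 8 rows; each row shifts and turns the commanded pose from where the row before left it, along the tool's axes as they then stand; what a row does not reach is not made up. A row lasts 1/8 s, in which the tool goes at most 62.5 mm and 10.7 degrees, less where a joint would pass 70% of its speed; a pose out of reach is approached as far as the arm can. A call with a gripper value outside its range is refused whole. "fingers" is the opening, from -1 (shut) to 1 (fully open), set as the call begins (left out, the last holds). The fingers move at their own pace and stop on an object; the grip force is fixed at half the most. Time passes only in rows, so rows that do not move let the fingers close. It gives the time, the measured TCP pose, the force, the opening and the grip force at its end, in the units of the state.
- bot.get_obs(): the state, without advancing time (a new reading comes with each control period).
- bot.capture(name): name is "side" or "top" or "wrist"; returns a dict with "img" (384x512x3 uint8, blue, green, red), "range_z" (384x512 float32, mm along the optical axis (not along the pixel's ray), 0 where there is no reading), "fx", "fy", "cx", "cy" (pixels), "D" ([k1, k2, p1, p2, k3] as OpenCV has them; the pictures are not rectified), "world_from_camera" (4x4, takes a point from camera to world coordinates); the wrist camera has in their place "mount" (4x4, takes a point from camera to tool coordinates, whose origin is the TCP and whose axes are the flange's). Camera axes: x right, y down, z forward; pixel columns grow to the right and rows downward; lengths in mm; the calibration is good to about 2 mm. A picture is of the moment at which its call begins: read the wrist's pose just before it.
- bot.close_job(): hands the job in; it is judged then, once.
Trained networks look in a picture, given as the dict that the camera call returned (one of the last four; its "shot" number tells which), for a name from the list of things; names that differ only in an ending like _2 or _b are one class to them, and where a whole thing is asked for, a point or a joint stands for the part that bears it (a point fixed in the world has none). Each returns a list of dicts, best first, with "p" (0 to 1); they miss things now and then, are a little off and sometimes report something else, mostly with a low value. They report only what shows in the picture. A call takes as long as a camera call. They do not tell look-alikes from the thing itself.
- bot.cut_out(picture, thing): "pixels" (384x512 bool, what is visible of it) and "point" ([column, row] in pixels, amid what is visible of it).
The state is a dict: "time": time; "joint_positions": joint angles; "dq": joint speeds; "tau": joint torques, N m; "tool_pos": TCP position; "tcp_rot": TCP orientation; "contact_force": force on the tool from outside, world axes, zero at the start; "moment": the same for the moment, N m; "grip_width": finger opening in mm; "finger_force": force on a finger pad.
Only numpy, scipy, OpenCV 4.12 (cv2) and the standard library are available. Lean on these libraries where they do the work, as an engineer would, in place of code of your own. Each camera call takes 0.05 s, during which the arm holds its last target. There are 200 camera calls.

## Working session

There is one attempt and no reset: what is moved stays moved. The work goes in short steps, Python scripts to look and compute and a tool call to move; the robot and the scene stay as the last step left them, time stands still between calls to the robot, and variables do not carry over. Pictures are saved under pics/ and viewed, at most 10 in all, crops included, and the job is handed in when it is done.

Besides the shell and the picture viewer there is one more tool, called as name(argument=value, ...), one argument or row to a line, values as JSON. apply_moves: Moves the arm, as the interface text tells. Its arguments: {"type":"object","properties":{"motion":{"type":"string"},"fingers":{"type":"number"}},"required":["motion"]}

```bash
mkdir -p pics; ls
cat > h.py <<'E'
import numpy as np, cv2
from plant import bot
def pts(c, m, T=None):
    "world points for mask m"
    v,u=np.nonzero(m&(c["range_z"]>0)); z=c["range_z"][v,u].astype(float)
    K=np.array([[c["fx"],0,c["cx"]],[0,c["fy"],c["cy"]],[0,0,1]])
    n=cv2.undistortPoints(np.stack([u,v],1).astype(float)[:,None],K,np.array(c["D"],float))[:,0]
    P=np.c_[n*z[:,None],z,np.ones(len(z))]
    T=np.array(c["world_from_camera"] if T is None else T)
    return (P@T.T)[:,:3],u,v
def summ(P): return np.round(np.median(P,0)),np.round(np.percentile(P,3,0)),np.round(np.percentile(P,97,0))
E
python3 - <<'E'
from h import *
print(bot.get_obs())
for n in ("side","top"):
    c=bot.capture(n); cv2.imwrite(f"pics/{n}0.png",c["img"])
    print(n,np.round(c["world_from_camera"],3).tolist(),c["fx"])
    for t in ("chew_green","chew_brown","chew_white","chew_orange","jar","lid","tub"):
        for d in bot.cut_out(c,t)[:5]:
            P,_,_=pts(c,d["pixels"])
            if len(P): print(t,round(d["p"],2),d["point"],len(P),*[list(map(int,a)) for a in summ(P)])
E
```

```text
pics
{'time': 0.0, 'joint_positions': array([-1.33002454e+00,  3.42716206e-01,  1.52506076e+00, -1.24494955e-05,
        1.27544220e+00, -1.46012881e-01]), 'dq': array([ 4.10629548e-05,  7.92188892e-04,  1.66622935e-06, -6.83619915e-04,
        8.43053840e-05,  2.57189682e-04]), 'tau': array([ 1.23516391e-03, -4.31244707e+01, -2.44215649e+01,  7.17649539e-02,
        5.59275644e-02, -1.46168359e-04]), 'tool_pos': array([ 197.94078886, -485.7779182 ,  226.03310755]), 'tcp_rot': array([-3.13998171e+00, -2.24871965e-04,  3.86788119e-01]), 'contact_force': array([-0.80322335, -0.63173462,  0.19161957]), 'moment': array([-0.05269545,  0.00464012,  0.04100975]), 'finger_force': 0.0, 'grip_width': 91.98723239400982}
side [[-0.898, -0.249, 0.363, 142.214], [-0.44, 0.47, -0.766, 855.905], [0.02, -0.847, -0.531, 742.889], [0.0, 0.0, 0.0, 1.0]] 363.02666554515264
chew_green 0.64 [229.6, 239.2] 130 [552, 165, 80] [528, 118, 42] [583, 171, 112]
chew_brown 0.64 [238.0, 296.4] 209 [457, 283, 12] [444, 240, -1] [476, 317, 16]
chew_brown 0.43 [195.9, 264.7] 156 [578, 299, 81] [555, 287, 35] [616, 304
[... 366 characters left out ...]
 24] [427, -20, 17] [490, 36, 52]
tub 0.79 [206.1, 251.9] 2456 [602, 207, 47] [547, 44, 2] [650, 326, 100]
tub 0.29 [215.2, 192.8] 631 [732, -35, 68] [709, -78, 6] [768, -22, 106]
top [[0.029, -0.989, 0.145, 361.367], [-0.999, -0.031, -0.011, 25.513], [0.016, -0.144, -0.989, 1500.47], [0.0, 0.0, 0.0, 1.0]] 497.002790344574
chew_brown 0.62 [159.1, 180.4] 146 [587, 287, 81] [556, 276, 35] [619, 299, 115]
jar 0.81 [321.0, 182.1] 1806 [593, -172, 157] [546, -233, 2] [654, -121, 208]
jar 0.64 [205.5, 190.4] 111 [558, 154, 82] [532, 145, 38] [591, 165, 115]
lid 0.78 [254.6, 228.1] 424 [460, 0, 24] [431, -30, 18] [491, 30, 52]
tub 0.58 [196.3, 174.1] 2786 [610, 181, 49] [549, 47, 1] [670, 321, 102]
```

Run:
```python
import cv2
a=cv2.imread("pics/side0.png");cv2.imwrite("pics/s1.png",cv2.resize(a[120:345,130:430],None,fx=2.66,fy=2.66,interpolation=cv2.INTER_CUBIC))
a=cv2.imread("pics/top0.png");cv2.imwrite("pics/t1.png",cv2.resize(a[100:300,120:386],None,fx=3,fy=3,interpolation=cv2.INTER_CUBIC))
```

```text
(no output)
```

View pics/s1.png

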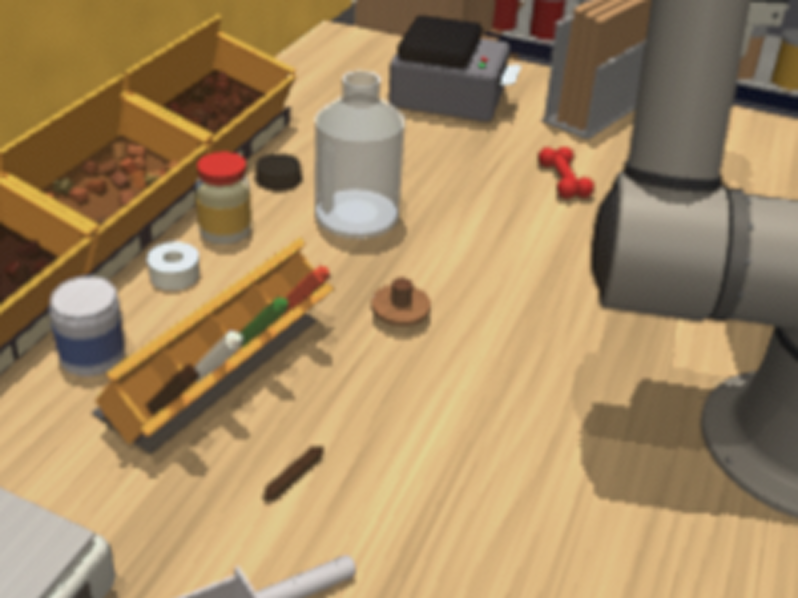

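View pics/t1.png

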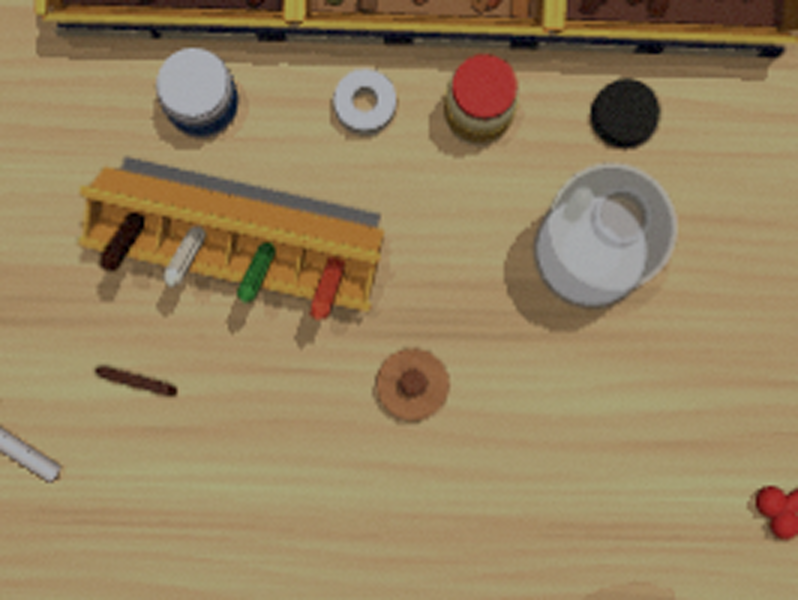

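The side crop shows the tub with brown, white, green and orange at about (172,388), (215,355), (265,318) and (308,290). The lid is at (400,305) and the jar at (358,160).

There are two brown candidates in the top crop. One is in the tub at (123,240), full picture (161,180). The other lies on the counter at (136,380), is thinner and only about 80 mm long. The one in the tub is the one meant: it stands in a compartment and has the same size as the other three chews.

The tool can't tilt, so I'll have to straighten each chew in the grip by pushing its foot against the outside of the tub's front rim.

```bash
cat > m.py <<'E'
from h import *
T=bot.capture("top"); S=bot.capture("side")
full=np.ones(T["range_z"].shape,bool)
# tub yaw from back rim (highest yellow edge)
for c in (T,S):
    P,u,v=pts(c,full); k=(abs(P[:,0]-610)<80)&(abs(P[:,1]-190)<180)&(P[:,2]>92)&(P[:,2]<105)&(c["img"][v,u,2]>120)&(c["img"][v,u,0]<90)
    Q=P[k]; vx,vy,x0,y0=cv2.fitLine(Q[:,:2].astype(np.float32),cv2.DIST_HUBER,0,.01,.01).ravel()
    s=np.sign(vy); print("back rim yaw",np.arctan2(-vx*s,vy*s),x0,y0,len(Q), Q[:,1].min(),Q[:,1].max(), np.median(Q[:,2]))
yaw=-.19
s,co=np.sin(yaw),np.cos(yaw); t=np.radians(35)
R=np.array([[co,-s,0],[s,co,0],[0,0,1]]) # tub->world
a=R@[-np.sin(t),0,np.cos(t)]; n=R@[np.cos(t),0,np.sin(t)]; yy=R[:,1]
B=np.c_[a,n,yy]
for c,nm in((T,"top"),(S,"side")):
    hsv=cv2.cvtColor(c["img"],cv2.COLOR_BGR2HSV); h,sa,va=[hsv[...,i] for i in range(3)]
    masks={"green":(h>45)&(h<85)&(sa>90),"brown":(va<75)&(c["range_z"]>0)}
    for ch,ctr in(("green",(560,160)),("brown",(590,293))):
        P,_,_=pts(c,masks[ch]); P=P[(abs(P[:,0]-ctr[0])<45)&(abs(P[:,1]-ctr[1])<22)&(P[:,2]>62)&(P[:,2]<125)]
        q=P@B
        print(nm,ch,len(P),"axis,normal,y pct2/50/98",np.round(np.percentile(q,[2,50,98],0),1).tolist())
print(np.round(B,3).tolist())
# front rim
    # jar mouth & lid
P,u,v=pts(T,full)
k=(abs(P[:,0]-593)<80)&(abs(P[:,1]+172)<80)&(P[:,2]>200)&(P[:,2]<225); (x,y),r=cv2.minEnclosingCircle(P[k][:,:2].astype(np.float32)); print("jar rim top",k.sum(),x,y,r,np.median(P[k],0))
for lo,hi in((15,32),(44,62)):
    for c in(T,S):
        P,u,v=pts(c,full);k=(abs(P[:,0]-460)<50)&(abs(P[:,1])<50)&(P[:,2]>lo)&(P[:,2]<hi); (x,y),r=cv2.minEnclosingCircle(P[k][:,:2].astype(np.float32)); print("lid",lo,k.sum(),x,y,r,np.median(P[k],0))
P,u,v=pts(S,full)
k=(abs(P[:,0]-593)<80)&(abs(P[:,1]+172)<80)&(P[:,2]>190)&(P[:,2]<225); (x,y),r=cv2.minEnclosingCircle(P[k][:,:2].astype(np.float32)); print("jar rim side",k.sum(),x,y,r,np.median(P[k],0))
E
python3 m.py
```

```text
back rim yaw -0.19670434 602.80774 181.05319 379 36.515225989898326 325.958241113137 99.46448276333672
back rim yaw -0.20081778 604.09924 197.9493 324 42.780732592287336 327.61079005735996 98.10432371160721
top green 78 axis,normal,y pct2/50/98 [[-249.6, 465.7, 251.1], [-216.3, 472.5, 258.2], [-188.2, 478.2, 267.1]]
top brown 93 axis,normal,y pct2/50/98 [[-252.2, 463.1, 385.1], [-214.9, 474.7, 390.7], [-188.2, 478.2, 399.9]]
side green 38 axis,normal,y pct2/50/98 [[-248.6, 461.4, 262.9], [-202.3, 466.7, 268.4], [-187.8, 471.3, 271.2]]
side brown 79 axis,normal,y pct2/50/98 [[-247.8, 459.3, 394.1], [-211.5, 465.2, 404.6], [-189.3, 472.2, 406.2]]
[[-0.563, 0.804, 0.189], [0.108, -0.155, 0.982], [0.819, 0.574, 0.0]]
jar rim top 102 603.829833984375 -179.9220733642578 25.781953811645508 [ 603.2919746  -180.14528636  208.25508146]
lid 15 382 461.72930908203125 -0.10448738187551498 35.97957992553711 [460.53830299  -0.51622471  23.50463864]
lid 15 236 461.4132995605469 6.0677409172058105 38.39275360107422 [452.89370804  13.62183099  23.31742621]
lid 44 58 461.36444091796875 -0.12006676942110062 12.604830741882324 [ 4.62123101e+02 -4.30417592e-01  5.09953169e+01]
lid 44 43 458.97186279296875 3.8858704566955566 14.213216781616211 [459.61205966   6.31032951  50.2895661 ]
jar rim side 146 603.6499633789062 -173.6998291015625 27.944517135620117 [ 600.96588816 -166.07596189  201.98099739]
```

apply_moves(
  motion="0 0 0 8.4; 0 0 0 8.4; 0 0 0 8.4; 0 0 0 8.3; 0.016 -0.053 0 0; 0.016 -0.053 0 0; 0.016 -0.053 0 0; 0.016 -0.053 0 0",
  fingers=-0.05,
)

```text
time: 1.9
tool_pos: [303.1, -289.5, 226.9]
tcp_rot: [3.141, -0.001, -0.198]
contact_force: [1.0, -0.7, 0.1]
grip_width: 43.7
finger_force: 0.0
```

apply_moves(
  motion="0.016 -0.053 0 0; 0.016 -0.053 0 0; 0.016 -0.053 0 0; 0.016 -0.053 0 0; 0.016 -0.053 0 0; 0.016 -0.053 0 0; 0.016 -0.053 0 0; 0.016 -0.053 0 0",
)

```text
time: 2.9
tool_pos: [512.1, 101.5, 226.8]
tcp_rot: [3.141, -0.001, -0.198]
contact_force: [0.4, -1.7, -0.5]
grip_width: 43.4
finger_force: 0.0
```

```bash
cat >> h.py <<'E'
def to(x,y,z,yaw=-0.197):
    "remaining shift in tool axes (mm) and turn (deg)"
    from scipy.spatial.transform import Rotation as Ro
    o=bot.get_obs(); r=Ro.from_euler("xyz",o["tcp_rot"])
    print("pos",np.round(o["tool_pos"],1),"rpy",np.round(o["tcp_rot"],3),"j",np.round(o["joint_positions"],2),"w",round(o["grip_width"],1),"F",round(o["finger_force"],1),"t",o["time"])
    print("shift",np.round(r.inv().apply(np.array([x,y,z])-o["tool_pos"]),1),"turn",np.round(np.degrees(o["tcp_rot"][2]-yaw),1))
def wristT(c,o):
    from scipy.spatial.transform import Rotation as Ro
    M=np.eye(4);M[:3,:3]=Ro.from_euler("xyz",o["tcp_rot"]).as_matrix();M[:3,3]=o["tool_pos"];return M@np.array(c["mount"])
E
python3 - <<'E'
from h import *
to(543,160,230)
o=bot.get_obs();c=bot.capture("wrist");cv2.imwrite("pics/w1.png",c["img"])
P,u,v=pts(c,np.ones((384,512),bool),wristT(c,o)); np.savez("w1.npz",P=P,col=c["img"][v,u])
for t in("chew_green","chew_brown"):
    for d in bot.cut_out(c,t): print(t,d["p"],d["point"],summ(pts(c,d["pixels"],wristT(c,o))[0]))
E
```

```text
pos [512.1 101.5 226.8] rpy [ 3.141e+00 -1.000e-03 -1.980e-01] j [ 0.05  0.34  1.53 -0.    1.27  1.82] w 43.4 F 0.0 t 2.9
shift [ 18.8 -63.5  -3.2] turn -0.0
chew_green 0.91 [189.8, 146.2] (array([556., 155.,  84.]), array([529., 144.,  36.]), array([585., 168., 114.]))
chew_brown 0.7 [122.0, 233.0] (array([458., 275.,  13.]), array([444., 239.,   1.]), array([469., 312.,  15.]))
chew_brown 0.61 [42.0, 144.7] (array([581., 284.,  84.]), array([556., 276.,  40.]), array([611., 297., 113.]))
```

View pics/w1.png

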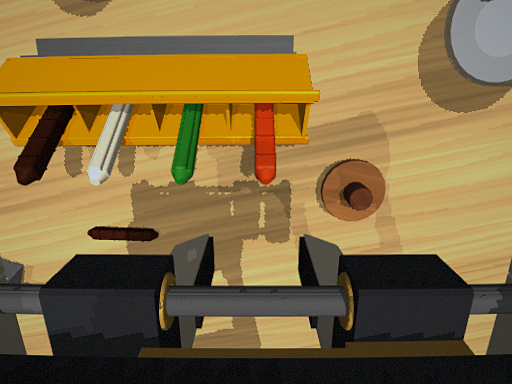

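The wrist view shows green in the tub at (187,145) and the full-size brown in the tub at (42,145). The loose brown at (122,233) is short and thin, so it is the decoy.

Run:
```python
from h import *
d=np.load("w1.npz");P,col=d["P"],d["col"]
yaw=-.197;s,co=np.sin(yaw),np.cos(yaw);t=np.radians(35)
R=np.array([[co,-s,0],[s,co,0],[0,0,1]]);B=R@np.array([[-np.sin(t),np.cos(t),0],[0,0,1],[np.cos(t),np.sin(t),0]])
hsv=cv2.cvtColor(col[None],cv2.COLOR_BGR2HSV)[0]
G=(hsv[:,0]>45)&(hsv[:,0]<85)&(hsv[:,1]>90); W=hsv[:,2]<75
for nm,m,c in(("green",G,(560,155)),("brown",W,(585,286))):
    Q=P[m&(abs(P[:,0]-c[0])<45)&(abs(P[:,1]-c[1])<25)&(P[:,2]>60)&(P[:,2]<130)];q=Q@B
    top=q[:,0].max();lo,hi=np.percentile(q[:,2],[2,98]);nn=np.percentile(q[:,1],[2,50,98])
    tip=q[q[:,0]>top-20]
    print(nm,len(q),"top",top,"n",nn,"y",lo,hi,"tip y",np.percentile(tip[:,2],[2,98]))
    g=B@[top-24,nn[2]-9,(lo+hi)/2]; print(" grasp",g)
# front rim
Q=P@R; k=(hsv[:,0]>12)&(hsv[:,0]<32)&(hsv[:,1]>150)&(Q[:,1]>140)&(Q[:,1]<430)&(Q[:,2]>40)&(Q[:,2]<62)&(Q[:,0]<545)
print("front rim tub-x",np.percentile(Q[k][:,0],[2,10,50]),"z",np.percentile(Q[k][:,2],[50,95]), "y",Q[k][:,1].min(),Q[k][:,1].max())
k=(Q[:,2]>92)&(Q[:,2]<104)&(hsv[:,0]>12)&(hsv[:,0]<32);print("back rim tub-y",np.percentile(Q[k][:,1],[1,99]),"slope",np.polyfit(Q[k][:,1],Q[k][:,0],1))
```

```text
green 1264 top -185.86109302903375 n [463.0731337  470.20125815 473.84254017] y 254.0116506046966 270.6301151947296 tip y [254.43236666 270.38007867]
 grasp [542.7985811  159.15828286  94.71458428]
brown 1795 top -185.7949336776788 n [458.12113383 471.58199112 473.91387757] y 388.2626292143123 404.6183924519653 tip y [388.66782719 404.17969691]
 grasp [569.06967246 290.67978215  94.8096963 ]
front rim tub-x [508.69478354 510.84714417 519.97355788] z [52.0643723  57.03889975] y 148.71011446611436 429.9763440677942
back rim tub-y [152.18493095 409.15550777] slope [-2.97845459e-02  5.60440792e+02]
```

apply_moves(
  motion="0.0095 -0.0315 0 0; 0.0095 -0.0315 0 0; 0 0 0.05 0; 0 0 0.05 0; 0 0 0.03 0; 0 0 0.021 0; 0 0 0 0",
)

```text
time: 3.92
tool_pos: [541.1, 156.4, 74.4]
tcp_rot: [3.14, 0.004, -0.199]
contact_force: [0.4, -0.2, 0.3]
grip_width: 43.4
finger_force: 0.0
```

```bash
python3 -c "
from h import *
to(543,159.5,76)"
```

```text
pos [541.1 156.4  74.4] rpy [ 3.14   0.004 -0.199] j [ 0.15  0.57  1.61 -0.    0.96  1.92] w 43.4 F 0.0 t 3.925
shift [ 1.2 -3.4 -1.6] turn -0.1
```

apply_moves(
  motion="0.001 -0.0034 -0.0012 0; 0 0 0 0; 0 0 0 0; 0 0 0 0; 0 0 0 0; 0 0 0 0",
  fingers=-1,
)

```text
time: 4.68
tool_pos: [544.4, 160.9, 77.5]
tcp_rot: [-3.141, -0.001, -0.198]
contact_force: [-0.7, 0.0, 5.2]
grip_width: 17.5
finger_force: 30.0
```

apply_moves(
  motion="-0.0084 0 -0.0125 0; -0.0084 0 -0.0125 0; -0.0084 0 -0.0125 0; -0.0084 0 -0.0125 0; -0.0084 0 -0.0125 0; -0.0084 0 -0.0125 0; 0 0 0 0",
)

```text
time: 5.55
tool_pos: [494.6, 171.0, 153.1]
tcp_rot: [-3.141, -0.002, -0.197]
contact_force: [-0.4, 0.1, -0.4]
grip_width: 17.9
finger_force: 30.0
```

```bash
cat > ax.py <<'E'
from h import *
import sys
# held chew: long axis in tool-yaw frame from side (+top) camera
def held(ch,yaw=-.197):
    o=bot.get_obs(); s,co=np.sin(yaw),np.cos(yaw);R=np.array([[co,-s,0],[s,co,0],[0,0,1]])
    g=o["tool_pos"]+[0,0,19]
    for cam in("side","top"):
        c=bot.capture(cam);hsv=cv2.cvtColor(c["img"],cv2.COLOR_BGR2HSV)
        m=(hsv[...,0]>45)&(hsv[...,0]<85)&(hsv[...,1]>90) if ch=="green" else ((hsv[...,2]<85)&(hsv[...,1]>70))
        P,u,v=pts(c,m); Q=(P-g)@R; k=(abs(Q[:,0])<95)&(abs(Q[:,1])<25)&(Q[:,2]<-18)&(Q[:,2]>-110);Q=Q[k]
        if len(Q)<12: print(cam,len(Q));continue
        ln=cv2.fitLine(Q.astype(np.float32),cv2.DIST_HUBER,0,.01,.01).ravel()[:3]; ln*=-np.sign(ln[2])
        print(cam,len(Q),"dir",np.round(ln,3),"tilt",np.degrees(np.arctan2(ln[0],-ln[2])).round(1),"lowest",Q[Q[:,2].argmin()].round(1))
        if len(sys.argv)>2:
            u0,v0=int(np.median(u[k])),int(np.median(v[k])); im=c["img"][max(0,v0-60):v0+60,max(0,u0-80):u0+80]
            cv2.imwrite(f"pics/{sys.argv[2]}_{cam}.png",cv2.resize(im,None,fx=4,fy=4))
held(sys.argv[1])
E
python3 ax.py green h1;python3 -c "
from h import *
to(543,159.5,76)"
```

```text
side 44 dir [ 0.616 -0.031 -0.787] tilt 38.1 lowest [ 44.7   8.1 -66. ]
top 0
pos [494.6 170.7 151.9] rpy [ 3.142 -0.    -0.198] j [ 0.19  0.41  1.64 -0.    1.09  1.95] w 17.9 F 30.0 t 5.65
shift [49.6  1.5 75.9] turn -0.0
```

apply_moves(
  motion="-0.014 0 0 0; 0 0 0.03 0; 0 0 0.031 0; 0 0 0 0; 0.012 0 0 0; 0.01 0 0 0; 0 0 0 0",
)

```text
time: 6.52
tool_pos: [504.0, 168.9, 91.7]
tcp_rot: [-3.141, -0.002, -0.199]
contact_force: [-0.0, 0.5, -0.4]
grip_width: 17.9
finger_force: 30.0
```

```bash
python3 ax.py green;python3 -c "
from h import *
to(543,159.5,76);o=bot.get_obs();print(o['contact_force'],o['tool_pos'][0]*.981-.196*o['tool_pos'][1])"
```

```text
side 35 dir [ 0.6    0.005 -0.8  ] tilt 36.9 lowest [ 38.   11.  -66.7]
top 0
pos [502.6 169.   91.2] rpy [-3.142 -0.    -0.198] j [ 0.18  0.5   1.69 -0.    0.95  1.95] w 17.7 F 30.0 t 6.625
shift [41.4  1.4 15.2] turn -0.1
[-0.6214124  -0.21268018 -0.45636905] 459.97235366816324
```

apply_moves(
  motion="0.006 0 0 0; 0.006 0 0 0; 0.006 0 0 0; 0 0 0 0",
)

```text
time: 7.12
tool_pos: [518.9, 165.5, 90.0]
tcp_rot: [3.14, 0.004, -0.198]
contact_force: [-3.6, 0.1, -2.8]
grip_width: 17.9
finger_force: 30.0
```

```bash
python3 ax.py green;python3 -c "
from h import *
to(543,159.5,76);o=bot.get_obs();print(o['contact_force'],o['moment'],o['tool_pos'][0]*.981-.196*o['tool_pos'][1])"
```

```text
side 42 dir [ 0.438 -0.019 -0.899] tilt 26.0 lowest [ 31.5   6.1 -77.4]
top 0
pos [518.9 165.5  90. ] rpy [ 3.141e+00  3.000e-03 -1.980e-01] j [0.17 0.52 1.65 0.   0.97 1.94] w 18.2 F 30.0 t 7.225
shift [24.9  1.1 13.9] turn -0.0
[-4.29068426  0.43654878 -4.48867695] [ 0.17642153  1.00575228 -0.03676776] 476.57910704975683
```

Straightening works: the tilt is down from 37° to 26° with only about 6 N. I'll continue.

apply_moves(
  motion="0.006 0 0 0; 0.006 0 0 0; 0.006 0 0 0; 0.004 0 0 0; 0 0 0 0",
)

```text
time: 7.85
tool_pos: [541.1, 161.4, 90.8]
tcp_rot: [3.141, 0.002, -0.198]
contact_force: [-4.6, 0.7, -0.5]
grip_width: 17.9
finger_force: 30.0
```

```bash
python3 ax.py green;python3 -c "
from h import *
to(543,159.5,76);o=bot.get_obs();print(o['contact_force'],o['moment'],o['tool_pos'][0]*.981-.196*o['tool_pos'][1])"
```

```text
side 53 dir [ 0.294  0.043 -0.955] tilt 17.1 lowest [ 13.6   9.4 -82.2]
top 0
pos [541.  161.4  90.8] rpy [ 3.141e+00  1.000e-03 -1.980e-01] j [0.15 0.55 1.59 0.   1.   1.92] w 17.4 F 30.0 t 7.95
shift [ 2.3  1.4 14.8] turn -0.0
[-4.26020999  1.20780048 -1.07160338] [ 0.30778055  1.08805628 -0.00596441] 499.12631156507274
```

```bash
python3 ax.py green h2; ls pics
```

```text
side 54 dir [ 0.272  0.028 -0.962] tilt 15.8 lowest [ 14.7   8.1 -79.8]
top 0
h1_side.png
h2_side.png
s1.png
side0.png
t1.png
top0.png
w1.png
```

View pics/h2_side.png

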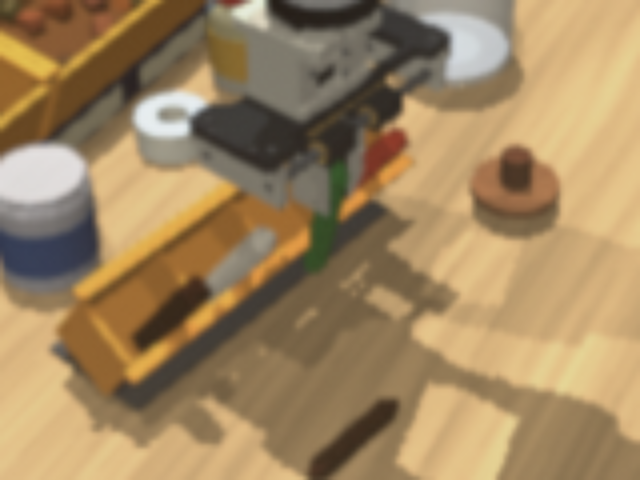

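```bash
cat > tilt.py <<'E'
from h import *
import sys
def tilt(ch,yaw=-.197):
    o=bot.get_obs(); c=bot.capture("side"); g=o["tool_pos"]+[0,0,19]
    s,co=np.sin(yaw),np.cos(yaw);R=np.array([[co,-s,0],[s,co,0],[0,0,1]])
    hsv=cv2.cvtColor(c["img"],cv2.COLOR_BGR2HSV)
    m=(hsv[...,0]>45)&(hsv[...,0]<85)&(hsv[...,1]>90) if ch=="green" else ((hsv[...,2]<85)&(hsv[...,1]>70))
    K=np.array([[c["fx"],0,c["cx"]],[0,c["fy"],c["cy"]],[0,0,1]]);T=np.linalg.inv(c["world_from_camera"])
    pr=lambda X:cv2.projectPoints(np.array(X,float),cv2.Rodrigues(T[:3,:3])[0],T[:3,3],K,np.array(c["D"],float))[0][:,0]
    best=[]
    for th in range(-15,46,1):
        for l in (80,84,88,92,96):   # foot distance below grasp
            t=np.radians(th);a=np.array([np.sin(t),0,-np.cos(t)]);n=np.array([np.cos(t),0,np.sin(t)])
            sh=np.zeros(m.shape,np.uint8)
            X=[g+R@(d*a+w*(i*n*9+j*9*np.array([0,1,0]))) for d,w in((22,1),(l-8,1),(l,.6)) for i in(-1,1) for j in(-1,1)]
            hull=cv2.convexHull(pr(X).astype(np.float32)); cv2.fillConvexPoly(sh,np.round(hull*16).astype(int),1,shift=4)
            reg=cv2.dilate(sh,np.ones((13,13)))>0
            zone=np.zeros(m.shape,np.uint8)
            best.append(((m&(sh>0)).sum()/((sh>0)|(m&reg)).sum(),th,l))
    best.sort(reverse=True); print("IoU,tilt,foot",[(round(b[0],2),b[1],b[2]) for b in best[:6]])
tilt(sys.argv[1])
E
python3 tilt.py green
```

```text
IoU,tilt,foot [(np.float64(0.29), 11, 88), (np.float64(0.29), 8, 84), (np.float64(0.29), 10, 88), (np.float64(0.29), 9, 84), (np.float64(0.29), 10, 84), (np.float64(0.28), 7, 84)]
```

apply_moves(
  motion="0.004 0 0 0; 0 0 0 0; -0.02 0 0 0; -0.04 0 0 0; 0 0 -0.05 0; 0 0 -0.05 0; 0 0 0 0",
)

```text
time: 8.98
tool_pos: [490.5, 172.8, 195.9]
tcp_rot: [-3.137, -0.012, -0.198]
contact_force: [0.1, 0.1, -0.9]
grip_width: 17.6
finger_force: 30.0
```

```bash
python3 tilt.py green; python3 ax.py green h3
```

```text
IoU,tilt,foot [(np.float64(0.3), 0, 80), (np.float64(0.3), 3, 80), (np.float64(0.3), 4, 80), (np.float64(0.3), 1, 80), (np.float64(0.3), 5, 80), (np.float64(0.3), 9, 84)]
side 68 dir [ 0.253  0.056 -0.966] tilt 14.7 lowest [  2.8   5.4 -80.2]
top 0
```

View pics/h3_side.png

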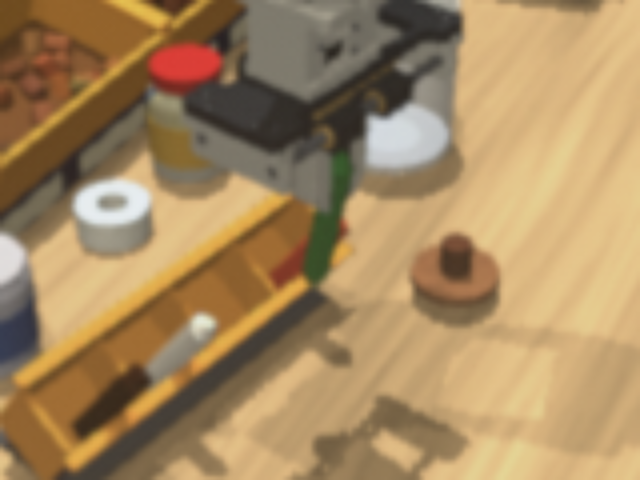

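apply_moves(
  motion="0.025 0 0 0; 0 0 0.05 0; 0 0 0.055 0; 0.012 0 0 0; 0.012 0 0 0; 0.006 0 0 0; 0.006 0 0 0; 0 0 0 0",
)

```text
time: 10.12
tool_pos: [546.0, 160.4, 86.5]
tcp_rot: [3.141, 0.001, -0.198]
contact_force: [-4.0, 0.5, 1.2]
grip_width: 18.1
finger_force: 30.0
```

```bash
python3 ax.py green;python3 -c "
from h import *
to(543,159.5,76);o=bot.get_obs();print(o['contact_force'],o['moment'],o['tool_pos'][0]*.981-.196*o['tool_pos'][1])"
```

```text
side 62 dir [ 0.249  0.034 -0.968] tilt 14.4 lowest [  5.5   8.6 -80.5]
top 0
pos [546.  160.4  86.4] rpy [ 3.141e+00  1.000e-03 -1.980e-01] j [0.15 0.57 1.58 0.   1.   1.92] w 17.9 F 30.0 t 10.225
shift [-2.8  1.5 10.4] turn -0.0
[-4.88260298  1.14893445  1.04805209] [0.20918395 0.82174689 0.02538585] 504.21185372387333
```

Contact has just resumed at x_g = 504, so I'll push about 11 mm further.

apply_moves(
  motion="0.004 0 0 0; 0.004 0 0 0; 0.004 0 0 0; 0 0 0 0; -0.03 0 0 0; -0.03 0 0 0; 0 0 -0.05 0; 0 0 -0.05 0",
)

```text
time: 11.22
tool_pos: [499.9, 169.7, 187.6]
tcp_rot: [-3.141, -0.002, -0.197]
contact_force: [1.0, -0.3, -0.5]
grip_width: 17.6
finger_force: 30.0
```

```bash
python3 ax.py green h4
```

```text
side 75 dir [ 0.053 -0.007 -0.999] tilt 3.0 lowest [-10.4   8.3 -85.8]
top 0
```

View pics/h4_side.png

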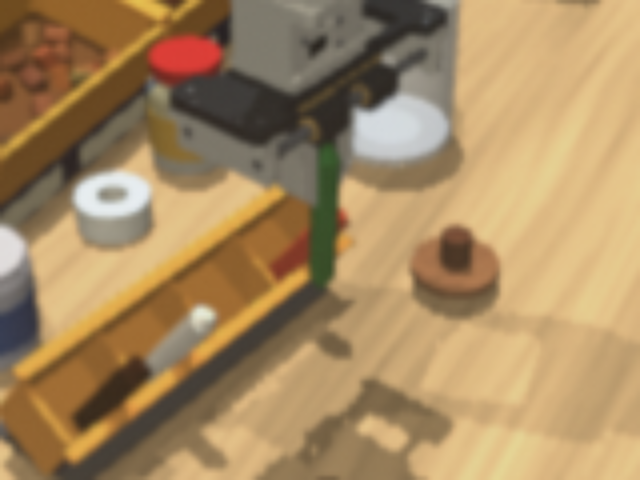

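The chew is within about 3° of vertical. Next, over to the jar mouth.

apply_moves(
  motion="0 0 -0.056 0; 0 0 -0.056 0; 0.024 0.046 0 0; 0.024 0.046 0 0; 0.024 0.046 0 0; 0.024 0.046 0 0; 0.024 0.046 0 0; 0.024 0.046 0 0",
)

```text
time: 12.32
tool_pos: [587.1, -131.3, 297.7]
tcp_rot: [3.141, -0.001, -0.198]
contact_force: [0.6, -0.0, -0.5]
grip_width: 17.5
finger_force: 30.0
```

```bash
cat > jm.py <<'E'
from h import *
o=bot.get_obs();c=bot.capture("wrist");P,u,v=pts(c,np.ones((384,512),bool),wristT(c,o))
k=(abs(P[:,0]-604)<45)&(abs(P[:,1]+180)<45)&(P[:,2]>203)&(P[:,2]<216)
if k.sum()>20:
    (x,y),r=cv2.minEnclosingCircle(P[k][:,:2].astype(np.float32)); print("rim wrist",k.sum(),x,y,r,np.median(P[k][:,2]))
to(602,-180,300)
E
python3 jm.py
```

```text
rim wrist 1283 602.1863403320312 -177.7923583984375 25.147781372070312 210.08831986091582
pos [ 588.  -137.6  296.8] rpy [ 3.137e+00 -2.000e-03 -2.030e-01] j [-0.35  0.45  1.16 -0.    1.52  1.42] w 17.6 F 30.0 t 12.375
shift [22.3 38.7 -3. ] turn -0.3
```

apply_moves(
  motion="0.011 0.019 -0.002 0; 0.009 0.016 0 0; 0 0 0 0; 0 0 0 0",
)

```text
time: 12.88
tool_pos: [599.1, -166.7, 299.8]
tcp_rot: [-3.141, 0.0, -0.197]
contact_force: [-0.4, 1.0, 0.1]
grip_width: 17.8
finger_force: 30.0
```

```bash
python3 jm.py; python3 ax.py green
```

```text
rim wrist 1057 602.30615234375 -177.65037536621094 25.057708740234375 210.07846850697837
pos [ 599.1 -166.6  300. ] rpy [-3.141 -0.    -0.197] j [-0.39  0.49  1.09  0.    1.56  1.37] w 17.4 F 30.0 t 12.925
shift [ 5.5 12.6 -0. ] turn -0.0
side 61 dir [ 0.034  0.028 -0.999] tilt 2.0 lowest [-13.1   8.4 -85.6]
top 6
```

apply_moves(
  motion="0.0042 0.0108 0 0; 0 0 0 0; 0 0 0.015 0; 0 0 0.015 0; 0 0 0.015 0; 0 0 0 0",
)

```text
time: 13.78
tool_pos: [600.7, -178.5, 252.9]
tcp_rot: [-3.141, 0.003, -0.198]
contact_force: [0.1, 0.9, -1.1]
grip_width: 17.6
finger_force: 30.0
```

```bash
python3 -c "
from h import *
to(601,-178,222);print(bot.get_obs()['contact_force'])"
```

```text
pos [ 600.7 -178.5  252.9] rpy [-3.141e+00  3.000e-03 -1.980e-01] j [-0.41  0.52  1.17  0.    1.45  1.36] w 17.6 F 30.0 t 13.775
shift [ 0.3 -0.5 30.9] turn -0.0
[ 0.13678858  0.8641913  -1.07059894]
```

apply_moves(
  motion="0 0 0.015 0; 0 0 0.015 0; 0 0 0 0; 0 0 0 0",
)

```text
time: 14.28
tool_pos: [601.4, -178.9, 225.0]
tcp_rot: [3.142, -0.0, -0.198]
contact_force: [1.4, -1.1, -1.0]
grip_width: 17.7
finger_force: 30.0
```

apply_moves(
  motion="0 0 0 0; 0 0 0 0; 0 0 0 0; 0 0 0 0; 0 0 -0.05 0; 0 0 -0.05 0; 0 0 0 0",
  fingers=-0.05,
)

```text
time: 15.15
tool_pos: [602.5, -179.4, 329.9]
tcp_rot: [3.139, -0.009, -0.198]
contact_force: [0.4, 0.5, -0.1]
grip_width: 44.0
finger_force: 0.0
```

Run:
```python
from h import *
for n in("side","top"):
    c=bot.capture(n);hsv=cv2.cvtColor(c["img"],cv2.COLOR_BGR2HSV)
    P,u,v=pts(c,(hsv[...,0]>40)&(hsv[...,0]<88)&(hsv[...,1]>60)); k=(abs(P[:,0]-602)<90)&(abs(P[:,1]+178)<90)
    print(n,k.sum(),np.median(u[k]),np.median(v[k]))
    cv2.imwrite(f"pics/j_{n}.png",c["img"])
a=cv2.imread("pics/j_side.png");cv2.imwrite("pics/j1.png",cv2.resize(a[125:245,200:330],None,fx=4,fy=4))
to(569,290.7,230)
```

```text
side 0 nan nan
top 15 342.0 162.0
pos [ 601.1 -178.8  324.8] rpy [ 3.141 -0.    -0.198] j [-0.41  0.5   1.02 -0.    1.63  1.36] w 43.9 F 0.0 t 15.25
shift [-123.8 -454.1   94.7] turn -0.1
  return _methods._mean(a, axis=axis, dtype=dtype,
  ret = ret.dtype.type(ret / rcount)
```

View pics/j1.png

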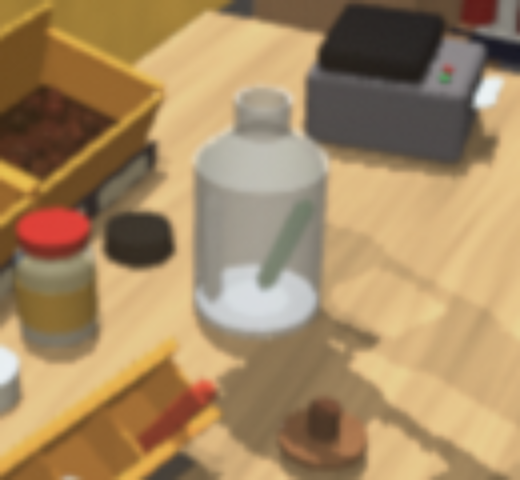

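Green is in the jar, leaning on the wall at (285,245) in the crop. Now the brown one.

apply_moves(
  motion="-0.0155 -0.0568 0 0; -0.0155 -0.0568 0 0; -0.0155 -0.0568 0 0; -0.0155 -0.0568 0 0; -0.0155 -0.0568 0 0; -0.0155 -0.0568 0 0; -0.0155 -0.0568 0 0; -0.0155 -0.0565 0 0",
)

```text
time: 16.25
tool_pos: [567.9, 292.4, 322.8]
tcp_rot: [3.14, 0.003, -0.198]
contact_force: [1.0, -0.5, 0.3]
grip_width: 43.7
finger_force: 0.0
```

apply_moves(
  motion="0 0 0.05 0; 0 0 0.045 0; 0 0 0 0; 0 0 0 0",
)

```text
time: 16.75
tool_pos: [569.5, 290.8, 231.1]
tcp_rot: [-3.141, -0.001, -0.198]
contact_force: [0.2, 0.7, 1.0]
grip_width: 43.4
finger_force: 0.0
```

```bash
python3 -c "
from h import *
to(569,290.7,76)"
```

```text
pos [569.5 290.8 231.1] rpy [-3.141e+00 -1.000e-03 -1.980e-01] j [ 0.35  0.55  1.17 -0.    1.42  2.12] w 43.4 F 0.0 t 16.75
shift [ -0.6   0.3 155.1] turn -0.1
```

apply_moves(
  motion="0 0 0.05 0; 0 0 0.05 0; 0 0 0.03 0; 0 0 0.024 0; 0 0 0 0; 0 0 0 0",
)

```text
time: 17.5
tool_pos: [570.4, 291.1, 78.3]
tcp_rot: [-3.14, -0.003, -0.198]
contact_force: [0.0, 0.7, 0.6]
grip_width: 43.4
finger_force: 0.0
```

apply_moves(
  motion="0 0 0 0; 0 0 0 0; 0 0 0 0; 0 0 0 0; 0 0 0 0",
  fingers=-1,
)

```text
time: 18.12
tool_pos: [569.0, 290.8, 76.2]
tcp_rot: [-3.141, -0.001, -0.198]
contact_force: [-1.0, -1.1, 3.6]
grip_width: 17.7
finger_force: 30.0
```

apply_moves(
  motion="-0.0084 0 -0.0125 0; -0.0084 0 -0.0125 0; -0.0084 0 -0.0125 0; -0.0084 0 -0.0125 0; -0.0084 0 -0.0125 0; -0.0084 0 -0.0125 0; 0 0 0 0; 0 0 0 0",
)

```text
time: 19.12
tool_pos: [519.4, 300.6, 150.6]
tcp_rot: [3.141, 0.0, -0.198]
contact_force: [-0.1, -0.9, 0.2]
grip_width: 18.0
finger_force: 30.0
```

```bash
python3 ax.py brown; python3 -c "
from h import *
to(569,290.7,76);o=bot.get_obs();print(o['contact_force'],o['tool_pos'][0]*.981-.196*o['tool_pos'][1])"
```

```text
side 56 dir [ 0.647  0.006 -0.763] tilt 40.3 lowest [ 40.1  11.  -66.8]
top 8
pos [519.4 300.4 150.2] rpy [ 3.141e+00  1.000e-03 -1.980e-01] j [ 0.4   0.54  1.42 -0.    1.18  2.17] w 17.8 F 30.0 t 19.225
shift [50.6 -0.3 74.2] turn -0.1
[-0.46044889 -0.02770902 -1.41049102] 450.64181853968864
```

apply_moves(
  motion="-0.012 0 0 0; 0 0 0.03 0; 0 0 0.032 0; 0 0 0 0; 0.01 0 0 0; 0.01 0 0 0; 0.006 0 0 0; 0.006 0 0 0",
)

```text
time: 20.23
tool_pos: [537.6, 296.6, 88.4]
tcp_rot: [3.14, 0.004, -0.198]
contact_force: [-6.6, 0.6, -1.2]
grip_width: 17.7
finger_force: 30.0
```

apply_moves(
  motion="0.006 0 0 0; 0.006 0 0 0; 0.006 0 0 0; 0.006 0 0 0; 0.006 0 0 0; 0 0 0 0",
)

```text
time: 20.98
tool_pos: [566.8, 290.8, 88.2]
tcp_rot: [3.14, 0.005, -0.198]
contact_force: [-5.5, 0.8, -0.6]
grip_width: 18.0
finger_force: 30.0
```

```bash
python3 ax.py brown; python3 -c "
from h import *
to(569,290.7,76);o=bot.get_obs();print(o['contact_force'],o['tool_pos'][0]*.981-.196*o['tool_pos'][1])"
```

```text
side 112 dir [ 0.372  0.007 -0.928] tilt 21.8 lowest [  22.9  -22.1 -107.3]
top 6
pos [566.8 290.9  88.2] rpy [ 3.14   0.004 -0.198] j [0.35 0.67 1.36 0.   1.11 2.12] w 18.1 F 30.0 t 21.075
shift [ 2.3 -0.3 12.2] turn -0.1
[-4.95974878  0.4511597  -0.88931129] 499.00392818962035
```

apply_moves(
  motion="0.006 0 0 0; 0.006 0 0 0; 0.004 0 0 0; 0 0 0 0; -0.03 0 0 0; -0.03 0 0 0; 0 0 -0.05 0; 0 0 -0.05 0",
)

```text
time: 22.08
tool_pos: [525.2, 299.4, 190.2]
tcp_rot: [3.141, 0.0, -0.198]
contact_force: [0.8, 0.2, -0.3]
grip_width: 17.8
finger_force: 30.0
```

```bash
python3 ax.py brown h5
```

```text
side 170 dir [ 0.017 -0.003 -1.   ] tilt 1.0 lowest [-15.3   3.9 -89.1]
top 0
```

View pics/h5_side.png

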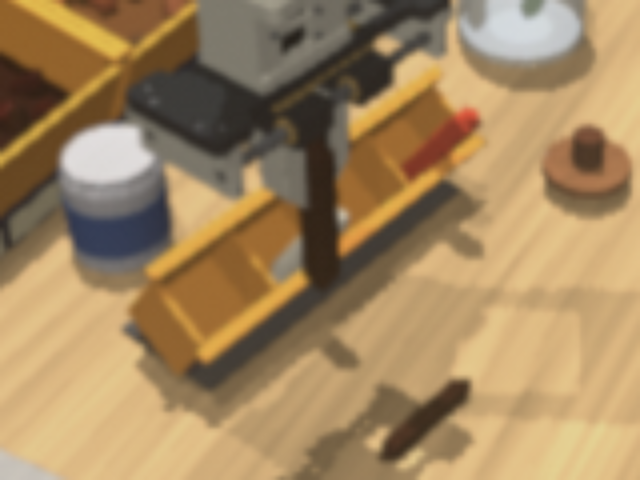

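The brown chew hangs vertical and the white and orange are in place. Over to the jar.

apply_moves(
  motion="0 0 -0.056 0; 0 0 -0.056 0; 0.0212 0.0566 0 0; 0.0212 0.0566 0 0; 0.0212 0.0566 0 0; 0.0212 0.0566 0 0; 0.0212 0.0566 0 0; 0.0212 0.0566 0 0",
)

```text
time: 23.18
tool_pos: [583.5, -60.8, 300.8]
tcp_rot: [3.141, -0.001, -0.198]
contact_force: [1.6, 0.4, 0.8]
grip_width: 17.6
finger_force: 30.0
```

apply_moves(
  motion="0.0212 0.0566 0 0; 0.015 0.04 0 0; 0 0 0 0; 0 0 0 0",
)

```text
time: 23.68
tool_pos: [599.7, -160.0, 300.6]
tcp_rot: [-3.141, 0.001, -0.198]
contact_force: [-0.2, 0.8, -0.1]
grip_width: 17.8
finger_force: 30.0
```

```bash
python3 jm.py; python3 ax.py brown
```

```text
rim wrist 1154 602.3623657226562 -177.74929809570312 25.01544761657715 210.03246606683
pos [ 599.7 -159.4  300.9] rpy [-3.141  0.    -0.197] j [-0.38  0.49  1.1   0.    1.56  1.38] w 17.7 F 30.0 t 23.725
shift [ 6.3 19.7  0.9] turn -0.0
side 93 dir [ 0.048  0.03  -0.998] tilt 2.7 lowest [-10.6   4.6 -85.9]
top 13 dir [ 0.018  0.167 -0.986] tilt 1.0 lowest [-16.7  -1.7 -65.6]
```

apply_moves(
  motion="0.0054 0.0179 0 0; 0 0 0 0; 0 0 0 0; 0 0 0.015 0; 0 0 0.015 0; 0 0 0.015 0; 0 0 0 0",
)

```text
time: 24.7
tool_pos: [601.0, -178.5, 253.7]
tcp_rot: [-3.141, 0.003, -0.198]
contact_force: [1.5, 0.2, -1.3]
grip_width: 17.9
finger_force: 30.0
```

apply_moves(
  motion="0 0 0.015 0; 0 0 0.015 0; 0 0 0 0; 0 0 0 0",
)

```text
time: 25.2
tool_pos: [601.5, -178.9, 225.7]
tcp_rot: [-3.142, 0.0, -0.198]
contact_force: [2.8, 0.2, -0.9]
grip_width: 18.0
finger_force: 30.0
```

apply_moves(
  motion="0 0 0 0; 0 0 0 0; 0 0 0 0; 0 0 0 0; 0 0 -0.05 0; 0 0 -0.05 0; 0 0 0 0",
  fingers=-0.05,
)

```text
time: 26.08
tool_pos: [602.9, -179.5, 330.9]
tcp_rot: [3.139, -0.009, -0.198]
contact_force: [-0.3, -0.6, -0.9]
grip_width: 43.5
finger_force: 0.0
```

```bash
python3 - <<'E'
from h import *
c=bot.capture("side");a=c["img"];cv2.imwrite("pics/j2.png",cv2.resize(a[125:245,200:330],None,fx=4,fy=4))
to(461.5,0,230)
E
python3 jm.py|head -1
```

```text
pos [ 602.1 -179.2  327.9] rpy [ 3.141 -0.004 -0.198] j [-0.41  0.49  1.01 -0.    1.63  1.36] w 43.5 F 0.0 t 26.125
shift [-173.4 -148.2   97. ] turn -0.0
rim wrist 977 602.2948608398438 -177.65509033203125 24.94710350036621 210.11711446989182
```

View pics/j2.png

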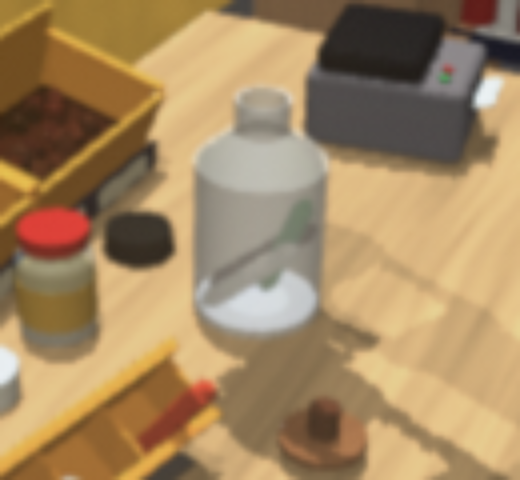

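Both chews are in the jar: brown lies across from (215,290) to (300,235), green leans at (285,240). Next the lid.

apply_moves(
  motion="-0.0435 -0.037 0 0; -0.0435 -0.037 0 0; -0.0435 -0.037 0 0; -0.0435 -0.037 0 0; 0 0 0.05 0; 0 0 0.05 0; 0 0 0 0; 0 0 0 0",
  fingers=0.1,
)

```text
time: 27.18
tool_pos: [460.7, 0.1, 226.9]
tcp_rot: [3.142, -0.001, -0.198]
contact_force: [0.9, -0.7, 0.7]
grip_width: 50.3
finger_force: 0.0
```

Run:
```python
from h import *
o=bot.get_obs();c=bot.capture("wrist");P,u,v=pts(c,np.ones((384,512),bool),wristT(c,o))
for lo,hi in((18,30),(48,56)):
    k=(np.hypot(P[:,0]-461.5,P[:,1])<45)&(P[:,2]>lo)&(P[:,2]<hi);Q=P[k]
    (x,y),r=cv2.minEnclosingCircle(Q[:,:2].astype(np.float32)); print(k.sum(),x,y,r,np.median(Q,0))
to(461.5,0,28)
```

```text
2764 459.91448974609375 1.431348204612732 36.03612518310547 [4.64548413e+02 1.25741288e-01 2.45278584e+01]
486 460.2403259277344 1.2638918161392212 12.650312423706055 [460.66597084   1.08774501  52.24923769]
pos [4.611e+02 1.000e-01 2.275e+02] rpy [ 3.142e+00 -3.000e-03 -1.980e-01] j [-0.17  0.22  1.69 -0.    1.23  1.6 ] w 50.7 F 0.0 t 27.225
shift [-1.000e-01 -0.000e+00  1.995e+02] turn -0.1
```

apply_moves(
  motion="-0.001 -0.001 0 0; 0 0 0.05 0; 0 0 0.05 0; 0 0 0.05 0; 0 0 0.035 0; 0 0 0 0; 0 0 0 0",
)

```text
time: 28.1
tool_pos: [460.6, 1.3, 42.5]
tcp_rot: [-3.142, -0.003, -0.198]
contact_force: [-0.4, 0.6, 0.7]
grip_width: 50.6
finger_force: 0.0
```

```bash
python3 -c "
from h import *
to(460.1,1.3,29)"
```

```text
pos [460.6   1.3  42.5] rpy [-3.142e+00 -3.000e-03 -1.980e-01] j [-0.16  0.48  1.93 -0.    0.74  1.61] w 50.6 F 0.0 t 28.1
shift [-0.6  0.1 13.5] turn -0.1
```

apply_moves(
  motion="0 0 0.0125 0; 0 0 0 0; 0 0 0 0",
)

```text
time: 28.48
tool_pos: [459.4, 1.5, 28.7]
tcp_rot: [3.142, -0.0, -0.198]
contact_force: [0.7, 0.2, 1.2]
grip_width: 50.8
finger_force: 0.0
```

apply_moves(
  motion="0 0 0 0; 0 0 0 0; 0 0 0 0; 0 0 0 0; 0 0 0 0",
  fingers=-1,
)

```text
time: 29.1
tool_pos: [459.3, 1.5, 28.4]
tcp_rot: [3.142, -0.0, -0.198]
contact_force: [-0.7, -0.8, 1.0]
grip_width: 25.2
finger_force: 30.0
```

apply_moves(
  motion="0 0 -0.03 0; 0 0 -0.055 0; 0 0 -0.055 0; 0 0 -0.055 0; 0 0 -0.055 0; 0.043 0.0365 0 0; 0.043 0.0365 0 0; 0.043 0.0365 0 0",
)

```text
time: 30.1
tool_pos: [565.0, -132.4, 278.5]
tcp_rot: [-3.142, -0.0, -0.198]
contact_force: [0.7, 0.2, -0.7]
grip_width: 25.3
finger_force: 30.0
```

apply_moves(
  motion="0.035 0.03 0 0; 0.0105 0.008 0 0; 0 0 0 0; 0 0 0 0; 0 0 0 0",
)

```text
time: 30.72
tool_pos: [601.0, -176.2, 279.1]
tcp_rot: [3.142, -0.001, -0.197]
contact_force: [0.4, 0.1, -0.6]
grip_width: 25.2
finger_force: 30.0
```

Run:
```python
from h import *
to(601.5,-177.5,230)
o=bot.get_obs();c=bot.capture("top");P,u,v=pts(c,np.ones((384,512),bool))
T=wristT;w=bot.capture("wrist");P,u,v=pts(w,np.ones((384,512),bool),wristT(w,o))
zl=o["tool_pos"][2]-28.4
k=(np.hypot(P[:,0]-602,P[:,1]+178)<45)&(abs(P[:,2]-zl-24)<4);Q=P[k]
print(k.sum(),zl); 
if k.sum()>30:
    A=np.c_[Q[:,:2]-[602,-178],np.ones(len(Q))];print("plane",np.linalg.lstsq(A,Q[:,2],rcond=None)[0])
    e=Q[np.hypot(*(Q[:,:2]-[602,-178]).T)>33]
    from scipy.optimize import least_squares
    print(cv2.minEnclosingCircle(Q[:,:2].astype(np.float32)), len(e))
```

```text
pos [ 601.  -176.2  279.1] rpy [ 3.142e+00 -1.000e-03 -1.970e-01] j [-0.41  0.51  1.12  0.    1.51  1.36] w 25.2 F 30.0 t 30.725
shift [ 0.7  1.2 49.1] turn 0.0
6153 250.68370781394887
plane [-1.19270915e-02 -3.59218953e-03  2.75181059e+02]
((604.2062377929688, -176.63771057128906), 35.44413757324219) 1202
```

apply_moves(
  motion="-0.0005 0.0012 0 0; 0 0 0.02 0; 0 0 0.018 0; 0 0 0.006 0; 0 0 0.004 0; 0 0 0 0",
)

```text
time: 31.58
tool_pos: [600.8, -178.5, 230.8]
tcp_rot: [3.141, -0.001, -0.198]
contact_force: [-0.4, 0.4, -1.5]
grip_width: 25.4
finger_force: 30.0
```

apply_moves(
  motion="0 0 0.003 0; 0 0 0.002 0; 0 0 0 0; 0 0 0 0",
)

```text
time: 32.08
tool_pos: [600.7, -178.5, 225.5]
tcp_rot: [3.141, -0.0, -0.198]
contact_force: [0.2, -0.0, -0.2]
grip_width: 25.0
finger_force: 30.0
```

apply_moves(
  motion="0 0 0.0008 0; 0 0 0 0; 0 0 0 0",
)

```text
time: 32.45
tool_pos: [600.6, -178.5, 224.6]
tcp_rot: [3.142, -0.0, -0.198]
contact_force: [0.6, 0.1, -0.3]
grip_width: 24.9
finger_force: 30.0
```

apply_moves(
  motion="0 0 0 0; 0 0 0 0; 0 0 0 0; 0 0 0 0; 0 0 -0.04 0; 0 0 -0.05 0; 0 0 -0.05 0; 0 0 0 0",
  fingers=0.1,
)

```text
time: 33.45
tool_pos: [601.7, -178.9, 369.6]
tcp_rot: [3.14, -0.009, -0.198]
contact_force: [0.1, 0.1, -0.3]
grip_width: 50.8
finger_force: 0.0
```

Run:
```python
from h import *
o=bot.get_obs();w=bot.capture("wrist");P,u,v=pts(w,np.ones((384,512),bool),wristT(w,o))
for zc in(220,248):
    Q=P[(np.hypot(P[:,0]-602,P[:,1]+178)<45)&(abs(P[:,2]-zc)<4)]
    A=np.c_[Q[:,:2]-[602,-178],np.ones(len(Q))];print(len(Q),"plane",np.linalg.lstsq(A,Q[:,2],rcond=None)[0],cv2.minEnclosingCircle(Q[:,:2].astype(np.float32)))
s=bot.capture("side")["img"];cv2.imwrite("pics/f.png",cv2.resize(s[110:340,130:400],None,fx=2.5,fy=2.5))
to(602,-178,300)
```

```text
3625 plane [-2.93877711e-03  6.73945469e-04  2.20492249e+02] ((601.5482788085938, -178.16091918945312), 35.82926940917969)
664 plane [-3.86732053e-02  7.05985428e-03  2.48188924e+02] ((601.6307983398438, -178.24827575683594), 12.732672691345215)
pos [ 600.6 -178.4  364.5] rpy [ 3.141 -0.    -0.198] j [-0.41  0.49  0.92 -0.    1.73  1.36] w 50.4 F 0.0 t 33.55
shift [ 1.3 -0.7 64.5] turn -0.0
```

View pics/f.png

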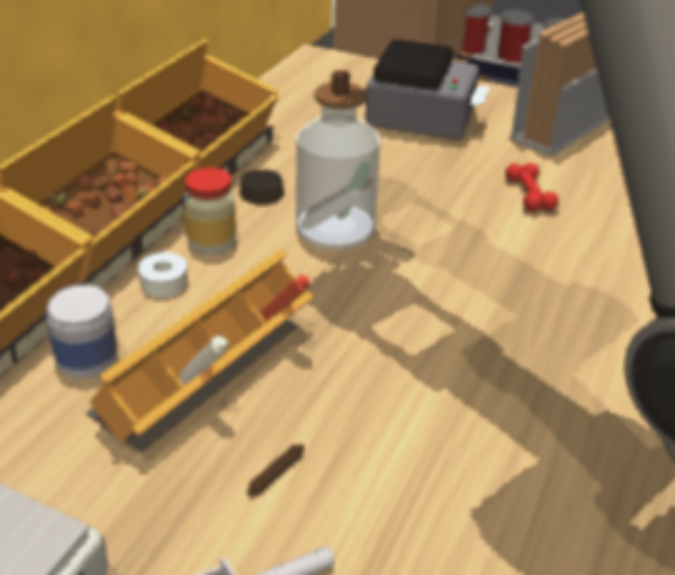

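The lid sits on the jar at (340,93). Its flange top is at 220 mm, level and within 1 mm of centre. The white and orange chews are still in the tub, so I'll hand in.

```bash
python3 -c "
from plant import bot
print(bot.close_job())"
```

```text
the job is handed in; nothing more can be done
None
```

I handed the job in with the green and brown chews in the jar, the lid fully home and level, the jar within about 1 mm of where it was, and the white and orange chews still in the tub; no verdict came back.

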